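# Roll the loose oranges into the fruit board

### The arm

A 6-joint arm with a two-finger parallel gripper is mounted at the origin on the work surface. World frame = base frame: x ahead of the robot, y to its left, z up, the work surface at z = 0. Lengths are in m, angles in rad, forces in N, time in s.
With the tool pointing down it reaches from about 0.35 to 0.85 m from the base axis. Payload 8.1 kg.
Tool frame: the origin (TCP) lies midway between the tips of the shut fingers; the grasp point (between the pads) lies 19 mm behind it; z points along the fingers, y is the direction in which the jaws open and shut (so a half turn about z gives the same grasp; the last joint's range is limited). The gripper opens to 85 mm and grips with 20 to 120 N. Pads are 22 mm wide; open, the fingers measure 114 mm over their backs; the gripper's body (76 mm by 85 mm) begins 54 mm behind the grasp point. The pads swing forward as they close: fully open they stand 13 mm farther back than shut.
Start: joints at [-1.203, 0.13, 1.488, -0, 1.523, -0.085], TCP at [0.263, -0.54, 0.231] pointing down, gripper open.
Joint ranges: [-2.96, 2.96], [-0.89, 2.26], [0.02, 2.5], [-1.34, 4.48], [0, 2.73], [-2.66, 2.66]. Speed limits (rad/s): [2.39, 2.39, 2.79, 3.14, 3.14, 3.14].

### API

Orientations are given as a unit quaternion [x, y, z, w].
In Python, from cell import robot gives the robot as it stands.
- The arm moves only by the shell command python3 -m crank 'ROWS' [FORCE]. ROWS is JSON, a list of rows, each an object with "xyz": the shift along the world's x, y, z as a fraction of full scale, a list of three; "delta_rot": the turn, a rotation vector about the world's x, y, z as a fraction of full scale, a list of three; "claw": the closure, from 0 (fully open) to 1 (shut). A call has 1 to 5 rows; each row shifts and turns the commanded pose from where the row before left it; what a row does not reach is not made up. Full scale, the value 1, is 0.04 m for a shift and 6 degrees for a turn. A row lasts 1/8 s, in which the tool goes at most 62.5 mm and 10.7 degrees, less where a joint would pass 70% of its speed; a pose out of reach is approached as far as the arm can. A call with a number of a shift or a turn outside -1 to 1 is refused whole. A call with a gripper value outside its range is refused whole. The fingers move at their own pace and stop on an object; FORCE is the grip in N (left out, the last holds). Time passes only in rows, so rows that do not move let the fingers close. It gives the time, the measured TCP pose, the force and the opening at its end, in the units of the state.
- robot.state(): the state, without advancing time (a new reading comes with each control period).
- robot.snapshot(name): name is "scene" or "top" or "wrist"; returns the picture (384x512x3 uint8, blue, green, red); there is no depth.
- robot.get_calibration(name): a dict with "intrinsics" (3x3 intrinsics, pixels), "T" (4x4, takes a point from camera to world coordinates); the wrist camera has in their place "mount" (4x4, takes a point from camera to tool coordinates, whose origin is the TCP and whose axes are the flange's). Camera axes: x right, y down, z forward; pixel columns grow to the right and rows downward; lengths in m; the calibration is good to about 2 mm. A picture is of the moment at which its call begins: read the wrist's pose just before it. get_calibration takes no time and is no camera call.
- robot.close_job(): hands the job in, once; it reports no verdict.
The state is a dict: "time": time; "qpos": joint angles; "joint_velocities": joint speeds; "tau": joint torques, N m; "tool_pos": TCP position; "ee_rot": TCP orientation; "force": force on the tool from outside, world axes, zero at the start; "moment": the same for the moment, N m; "width": finger opening in m.
Only numpy, scipy, OpenCV 4.12 (cv2) and the standard library are available. Lean on these libraries where they do the work, as an engineer would, in place of code of your own. Each camera call takes 0.05 s, during which the arm holds its last target.

### The job

Two oranges lie loose on the shelf, ready to roll away, and a third already sits in one of the three dimples of the wooden fruit board. Roll each loose orange gently up onto the board and into an empty dimple so that it stays put; do not lift the oranges, keep the third one in its dimple, and do not disturb the other things standing on the shelf. It does not matter which loose orange goes into which empty dimple.

Things in the scene. Friction and masses are not known exactly. Their poses are not given: they have to be found in the camera images.
- fruit_board: Pale wooden fruit board, fixed to the shelf. Flat top 80 (its x) x 340 mm (its y), 8 mm high; all four sides slope down to the shelf over a further 50 mm (about 9 degrees); the corners between the slopes are open, with an 8 mm step. Three round dimples 43 mm across, 7 mm deep, 120 mm apart along its y. Origin: centre of its underside, z up; x points roughly away from the robot.
- dimple_right (a point): Centre of the mouth (level with the board's top) of the dimple at y = -120 mm on the board; empty at the start.
- dimple_middle (a point): Centre of the mouth of the middle dimple; empty at the start.
- dimple_left (a point): Centre of the mouth of the dimple at y = +120 mm on the board; orange_c sits in it at the start.
- orange_a: A loose orange, a ball 82 mm across, 0.16 to 0.3 kg, too wide to grasp well. Origin: its centre, 41 mm above the shelf at the start; its axes turn as it rolls. It rolls in any direction when pushed and slows to a stop within some centimetres after a gentle push. In a dimple its centre is about 43 mm above the shelf, on the board's flat top 49 mm.
- orange_b: The second loose orange, like the first.
- orange_c: The third orange, alike (origin: its centre), already seated in dimple_left.
- butter_dish: Closed glass butter dish, loose: base plate 120 (x) x 80 (y) mm, lid 52 mm high with a knob to 70 mm. Origin: centre of its underside, z up.
- measuring_cups: Four nested steel measuring cups, loose: round, 80 mm across, 50 mm high; flat handles stick out towards its -x to 94 mm from the centre, 13 mm wide, 48 mm above the shelf. Origin: centre of its underside, z up.
- honey_dipper: Wooden honey dipper lying on its long white ceramic rest, one loose piece: 170 (x) x 50 (y) mm, 41 mm high. Origin: centre of its underside, z up.
- egg_cooker: Cream egg cooker with a clear dome and a chrome button (towards its -x, to 95 mm from the centre), loose: 170 mm across, 163 mm high. Origin: centre of its underside, z up.
- mug: Sage green mug, loose: 82 mm across, 92 mm high, handle towards its +y to about 80 mm from the centre. Origin: centre of its underside, z up.
- jam_jar: Red jam jar with brass cap, loose: 72 mm across, 100 mm high. Origin: centre of its underside, z up.
- salt_mill: Dark wooden salt mill, loose: 56 mm across, 155 mm high. Origin: centre of its underside, z up.
There are look-alikes about, which are no part of the job. What is shaped like the orange_b but blue is not meant.

How it is judged:
At the end, for the whole second after the job is handed in: Both loose oranges sit in the two dimples that were empty, one in each (centre within 8 mm of the dimple's, sunk in: centre less than 46 mm above the shelf), orange_c still sits in its own dimple, and all three are at rest (horizontal distance between orange_c and dimple_left below 0.008 m and height (world z) of orange_c below 0.046 m and linear speed of orange_c below 0.03 m/s and (((horizontal distance between orange_a and dimple_middle below 0.008 m and height (world z) of orange_a below 0.046 m and linear speed of orange_a below 0.03 m/s) and (horizontal distance between orange_b and dimple_right below 0.008 m and height (world z) of orange_b below 0.046 m and linear speed of orange_b below 0.03 m/s)) or ((horizontal distance between orange_b and dimple_middle below 0.008 m and height (world z) of orange_b below 0.046 m and linear speed of orange_b below 0.03 m/s) and (horizontal distance between orange_a and dimple_right below 0.008 m and height (world z) of orange_a below 0.046 m and linear speed of orange_a below 0.03 m/s)))); the robot touches nothing.
It fails at once if an orange is lifted (its centre more than 75 mm above the shelf) (height (world z) of any of orange_a, orange_b, orange_c above 0.075 m).
It fails at once if an orange is sent off fast (over 0.7 m/s) instead of being rolled gently (linear speed of any of orange_a, orange_b, orange_c above 0.7 m/s).
It fails at once if one of the other things on the shelf (butter dish, cups, dipper, egg cooker, mug, jar, mill) is pushed more than 15 mm out of its place or tipped over (distance of any of butter_dish, measuring_cups, honey_dipper, egg_cooker, mug, jam_jar, salt_mill from where it was at the start of the episode above 0.015 m or angle between any of butter_dish, measuring_cups, honey_dipper, egg_cooker, mug, jam_jar, salt_mill's own z axis and vertical above 0.3 rad).
It also fails if it takes over 58 s, if anything falls off the work surface, if the arm or the gripper's body presses on something with over 40 N, if the wrist force passes 120 N, or if a joint passes its speed limit or range.

## Working session

There is one attempt and no reset: what is moved stays moved. The work goes in short steps, Python scripts to look and compute and a shell command to move; the robot and the scene stay as the last step left them, time stands still between calls to the robot, and variables do not carry over. Pictures are saved under pics/ and viewed, and the job is handed in when it is done.

```bash
mkdir -p pics; ls
python3 - <<'E'
from cell import robot
import cv2
for n in ("scene","top"):
    c=robot.get_calibration(n); print(n,c)
    cv2.imwrite(f"pics/{n}0.png",robot.snapshot(n))
print(robot.get_calibration("wrist")); print(robot.state())
E
```

```text
pics
scene {'intrinsics': array([[486.13620197,   0.        , 253.01107226],
       [  0.        , 486.13620197, 198.43231546],
       [  0.        ,   0.        ,   1.        ]]), 'T': array([[-0.39322887,  0.59244988, -0.70311748,  1.70941093],
       [ 0.91934173,  0.24213752, -0.31012935,  0.52456935],
       [-0.01348497, -0.76835705, -0.63987936,  1.1328587 ],
       [ 0.        ,  0.        ,  0.        ,  1.        ]])}
top {'intrinsics': array([[348.61149553,   0.        , 259.89413335],
       [  0.        , 348.61149553, 197.27592091],
       [  0.        ,   0.        ,   1.        ]]), 'T': array([[-0.02430372, -0.98018798,  0.19657277,  0.35675716],
       [-0.99961322,  0.02116822, -0.01803648, -0.00368881],
       [ 0.01351804, -0.19693509, -0.98032333,  1.12384614],
       [ 0.        ,  0.        ,  0.        ,  1.        ]])}
{'intrinsics': array([[280.60912637,   0.        , 257.89111765],
       [  0.        , 280.60912637, 197.63654071],
       [  0.        ,   0.        ,   1.        ]]), 'mount': array([[ 1.67890386e-04, -9.44622882e-01, -3.28157863e-01,
     
[... 245 characters left out ...]
+00,
         1.00000000e+00]])}
{'time': 0.1, 'qpos': array([-1.20337277e+00,  1.31090172e-01,  1.48917591e+00,  3.77992338e-05,
        1.52303023e+00, -8.54173813e-02]), 'joint_velocities': array([-0.00069313, -0.00084874, -0.003967  , -0.00117776,  0.00098554,
       -0.00155073]), 'tau': array([ 5.88015337e-04, -5.70952356e+01, -5.01941872e+01, -1.75239893e-04,
        8.09932826e-03, -5.55631402e-05]), 'tool_pos': array([ 0.26235381, -0.53903932,  0.23034361]), 'ee_rot': array([ 9.74476060e-01,  2.24489826e-01, -1.01023159e-04, -8.46029283e-04]), 'force': array([-0.06294822, -0.14870518,  0.15631139]), 'moment': array([0.00815508, 0.0028987 , 0.00761672]), 'width': 0.08579562049419091}
```

View pics/scene0.png

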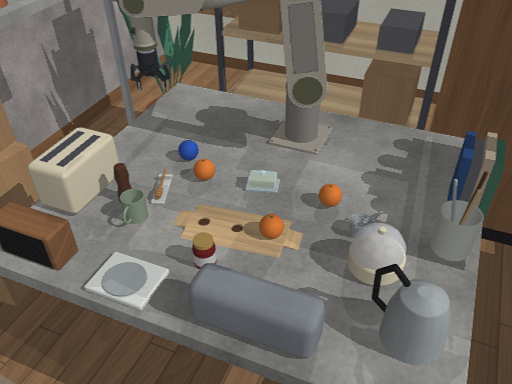

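View pics/top0.png

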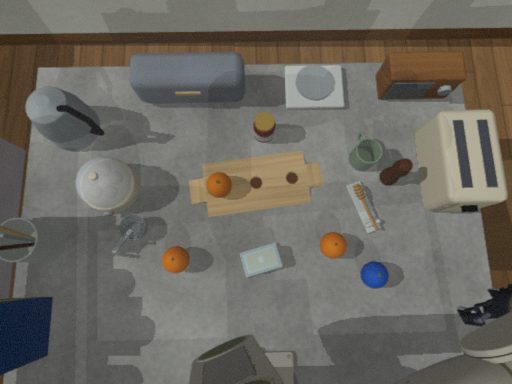

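Run:
```python
import cv2
i=cv2.imread("pics/top0.png")[70:270,100:400]
cv2.imwrite("pics/topz.png",cv2.resize(i,None,fx=2.6,fy=2.6,interpolation=cv2.INTER_CUBIC))
```

```text
(no output)
```

View pics/topz.png

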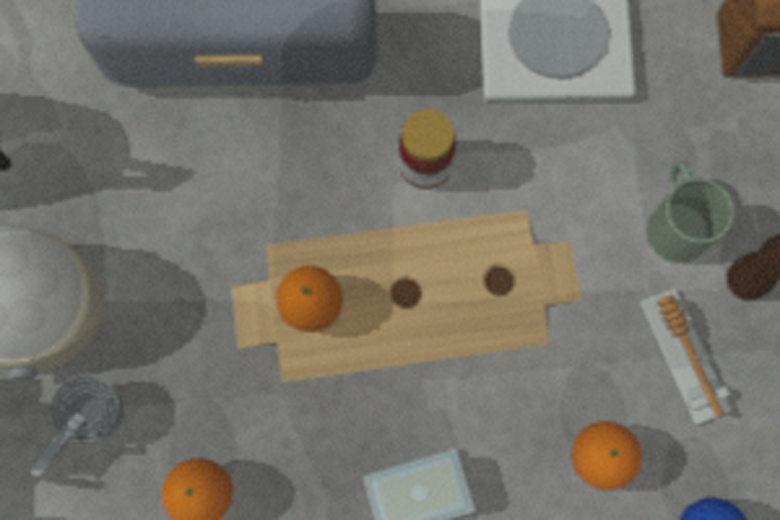

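```bash
cat > h.py <<'E'
from cell import robot
import cv2, numpy as np
def ray(n,px,z):
    c=robot.get_calibration(n);K=c["intrinsics"];T=c["T"]
    d=T[:3,:3]@np.linalg.solve(K,[px[0],px[1],1.]);o=T[:3,3]
    return o+d*(z-o[2])/d[2]
def proj(n,P):
    c=robot.get_calibration(n);K=c["intrinsics"];T=c["T"]
    p=T[:3,:3].T@(np.array(P)-T[:3,3]);q=K@p;return q[:2]/q[2]
def blobs(img,blue=False,mn=150):
    h=cv2.cvtColor(img,cv2.COLOR_BGR2HSV)
    m=cv2.inRange(h,(5,190,90),(16,255,255)) if not blue else cv2.inRange(h,(100,150,60),(130,255,255))
    m=cv2.morphologyEx(m,cv2.MORPH_OPEN,np.ones((3,3)));m=cv2.morphologyEx(m,cv2.MORPH_CLOSE,np.ones((5,5)))
    n,l,s,c=cv2.connectedComponentsWithStats(m)
    return [(c[i],s[i]) for i in range(1,n) if s[i,4]>mn]
E
python3 - <<'E'
from h import *
np.set_printoptions(precision=4,suppress=True)
for n in("top","scene"):
    im=cv2.imread(f"pics/{n}0.png")
    for c,s in blobs(im): print(n,c,s,ray(n,c,.041))
for p in[(256.2,182.7),(291.9,178.1)]: print(ray("top",p,.006))
f=lambda x,y:(100+x/2.6,70+y/2.6)
for nm,x,y,z in [("tl",268,244,0),("tr",527,212,0),("br",548,344,0),("bl",282,381,0),("lt",233,287,0),("lb",238,347,0),("rt",573,241,0),("rb",579,300,0),
 ("dish tl",364,488,.01),("dish tr",457,452,.01),("dish knob",420,492,.07),("dish r",474,512,.01),("cups c",87,405,.05),("handle end",37,472,.048),("dip a",640,293,0),("dip b",672,288,0),("dip c",734,412,0),("dip d",702,424,0),("jar",429,134,.1),("mug",698,208,.092)]:
    print(nm,ray("top",f(x,y),z))
E
```

```text
top [215.0036 183.6846] [207 173  16  23 279] [0.6212 0.1184 0.041 ]
top [331.2793 245.3723] [321 234  22  23 376] [ 0.4175 -0.2406  0.041 ]
top [171.3891 260.2901] [163 249  19  22 293] [0.3839 0.2508 0.041 ]
[ 0.6302 -0.0133  0.006 ]
[ 0.6434 -0.1318  0.006 ]
tl [0.7003 0.1629 0.    ]
tr [ 0.7368 -0.173   0.    ]
br [ 0.5616 -0.1911  0.    ]
bl [0.522  0.1441 0.    ]
lt [0.6442 0.2069 0.    ]
lb [0.5663 0.1995 0.    ]
rt [ 0.6963 -0.2307  0.    ]
rb [ 0.6179 -0.2338  0.    ]
dish tl [0.3876 0.0431 0.01  ]
dish tr [ 0.4282 -0.0709  0.01  ]
dish knob [ 0.3799 -0.0234  0.07  ]
dish r [ 0.3559 -0.089   0.01  ]
cups c [0.4911 0.3676 0.05  ]
handle end [0.4141 0.4227 0.048 ]
dip a [ 0.6254 -0.3126  0.    ]
dip b [ 0.6311 -0.3542  0.    ]
dip c [ 0.4703 -0.4191  0.    ]
dip d [ 0.4563 -0.3777  0.    ]
jar [ 0.8037 -0.0444  0.1   ]
mug [ 0.7066 -0.3648  0.092 ]
```

```bash
cat >> h.py <<'E'
def balls(n,img=None,zs=.041):
    img=robot.snapshot(n) if img is None else img
    h=cv2.cvtColor(img,cv2.COLOR_BGR2HSV)
    m=cv2.inRange(h,(4,175,60),(14,255,255))
    m=cv2.morphologyEx(m,cv2.MORPH_OPEN,np.ones((3,3)))
    out=[]
    for k in cv2.findContours(m,cv2.RETR_EXTERNAL,cv2.CHAIN_APPROX_NONE)[0]:
        if cv2.contourArea(k)>200:
            (x,y),r=cv2.minEnclosingCircle(k); out.append(((round(x,1),round(y,1)),round(r,1),ray(n,(x,y),zs).round(4)))
    return out
E
python3 - <<'E'
from h import *
for n in("top","scene"):
    im=cv2.imread(f"pics/{n}0.png")
    for b in balls(n,im): print(n,b)
for P in [(.4175,-.2406,.041),(.384,.251,.041),(.617,.106,.043)]:
  for n in("top","scene"): 
    c=robot.get_calibration(n);d=np.linalg.norm(c["T"][:3,3]-P); print(n,proj(n,P),"r",.041*c["intrinsics"][0,0]/d)
i=cv2.imread("pics/top0.png")
a=cv2.resize(i[225:280,150:205],None,fx=7,fy=7,interpolation=cv2.INTER_NEAREST)
b=cv2.resize(i[215:270,305:360],None,fx=7,fy=7,interpolation=cv2.INTER_NEAREST)
cv2.imwrite("pics/ab.png",np.hstack([a,b]))
E
```

```text
top ((175.4, 259.1), 12.4, array([0.3871, 0.2386, 0.041 ]))
scene ((270.7, 225.8), 12.0, array([0.6168, 0.1046, 0.041 ]))
scene ((329.9, 194.8), 11.1, array([0.3886, 0.2386, 0.041 ]))
scene ((203.8, 169.2), 10.2, array([ 0.4208, -0.2455,  0.041 ]))
top [331.28380009 245.37335285] r 12.875217785091314
scene [205.37817199 168.98161083] r 10.735981479799891
top [171.32517034 260.26373326] r 12.845068253632904
scene [333.61055159 194.87755423] r 11.462299986593141
top [218.8369392  184.72804502] r 12.794421158507584
scene [271.12930857 225.50807406] r 12.466120751579865
```

View pics/ab.png

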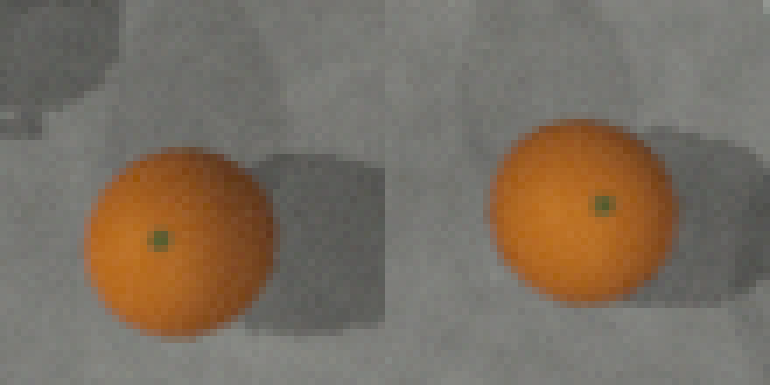

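```bash
python3 -m crank '[{"xyz":[0.28,0.8,0],"delta_rot":[0,0,0],"claw":0.42},{"xyz":[0.28,0.8,0],"delta_rot":[0,0,0],"claw":0.42},{"xyz":[0.28,0.8,0],"delta_rot":[0,0,0],"claw":0.42},{"xyz":[0.28,0.8,0],"delta_rot":[0,0,0],"claw":0.42},{"xyz":[0.28,0.8,0],"delta_rot":[0,0,0],"claw":0.42}]' 40
```

```text
time: 0.72
tool_pos: [0.3186, -0.3782, 0.2308]
ee_rot: [0.974, 0.224, -0.0, -0.0]
force: [0.5, -0.6, 0.8]
width: 0.0492
```

```bash
python3 -m crank '[{"xyz":[0.28,0.8,0],"delta_rot":[0,0,0],"claw":0.42},{"xyz":[0.28,0.8,0],"delta_rot":[0,0,0],"claw":0.42},{"xyz":[0.28,0.8,0],"delta_rot":[0,0,0],"claw":0.42},{"xyz":[0,0,0],"delta_rot":[0,0,0],"claw":0.42}]'
```

```text
time: 1.23
tool_pos: [0.3526, -0.2818, 0.231]
ee_rot: [0.974, 0.226, 0.0, -0.0]
force: [-0.3, -0.2, -0.1]
width: 0.0499
```

```bash
cat >> h.py <<'E'
from scipy.spatial.transform import Rotation as R
def wT():
    s=robot.state();T=np.eye(4);T[:3,:3]=R.from_quat(s["ee_rot"]).as_matrix();T[:3,3]=s["tool_pos"]
    return T@robot.get_calibration("wrist")["mount"]
def wray(px,z,T):
    K=robot.get_calibration("wrist")["intrinsics"]
    d=T[:3,:3]@np.linalg.solve(K,[px[0],px[1],1.]);o=T[:3,3];return o+d*(z-o[2])/d[2]
E
python3 - <<'E'
from h import *
T=wT();im=robot.snapshot("wrist");cv2.imwrite("pics/w1.png",im);np.save("w1.npy",T)
E
```

```text
(no output)
```

View pics/w1.png

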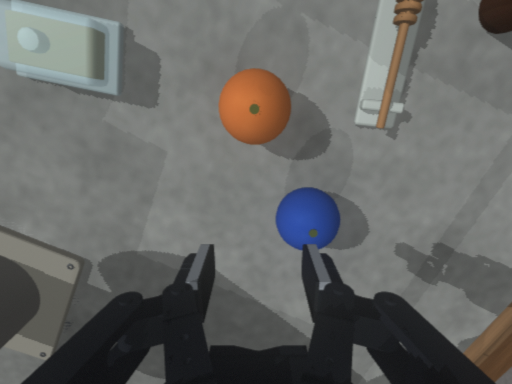

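Run:
```python
from h import *
T=np.load("w1.npy")
for p in[(255.5,106),(308,218)]:print(wray(p,.041,T))
print(T[:3,3])
s=robot.state();M=R.from_quat(s["ee_rot"]).as_matrix();print(M)
for p in [(0.4195,-.2445),(.325,-.375)]:
    d=np.array([*p,.041])-s["tool_pos"];print(M.T@d)
```

```text
[ 0.42162118 -0.2457563   0.041     ]
[ 0.32813732 -0.36637991  0.041     ]
[ 0.42840555 -0.24564764  0.37357504]
[[ 8.98370138e-01  4.39239200e-01 -1.45668478e-04]
 [ 4.39239186e-01 -8.98370148e-01 -1.16074246e-04]
 [-1.81848571e-04  4.02943321e-05 -9.99999983e-01]]
[ 0.0772853  -0.00498253  0.1901147 ]
[-0.06493139  0.07074667  0.19014361]
```

```bash
python3 -m crank '[{"xyz":[0,0,-1],"delta_rot":[0,0,0],"claw":0.42},{"xyz":[0,0,-1],"delta_rot":[0,0,0],"claw":0.42},{"xyz":[0,0,-1],"delta_rot":[0,0,0],"claw":0.42},{"xyz":[0,0,-1],"delta_rot":[0,0,0],"claw":0.42},{"xyz":[0,0,-0.7],"delta_rot":[0,0,0],"claw":0.42}]'
```

```text
time: 1.9
tool_pos: [0.3508, -0.2837, 0.041]
ee_rot: [0.975, 0.224, -0.001, -0.001]
force: [0.1, -0.7, 0.2]
width: 0.0491
```

```bash
python3 -m crank '[{"xyz":[0.1,0.05,-0.4],"delta_rot":[0,0,0.15],"claw":0.42},{"xyz":[0.2,0.1,0],"delta_rot":[0,0,0],"claw":0.42},{"xyz":[0.2,0.1,0],"delta_rot":[0,0,0],"claw":0.42}]'
python3 - <<'E'
from h import *
cv2.imwrite("pics/w2.png",robot.snapshot("wrist"))
E
```

```text
time: 2.28
tool_pos: [0.3735, -0.2741, 0.0285]
ee_rot: [0.973, 0.232, 0.001, 0.001]
force: [0.5, -0.5, 0.2]
width: 0.0498
```

View pics/w2.png

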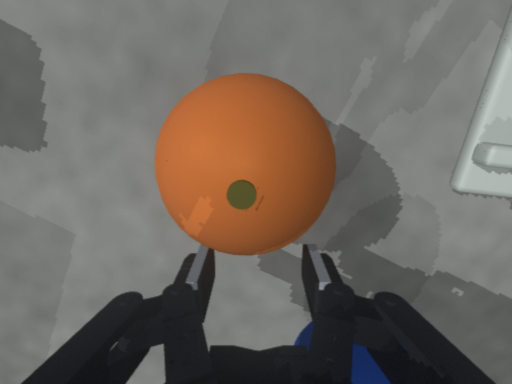

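```bash
python3 -m crank '[{"xyz":[0.1,0.14,-0.05],"delta_rot":[0,0,0],"claw":0.42},{"xyz":[0.22,0.12,0],"delta_rot":[0,0,0],"claw":0.42},{"xyz":[0.22,0.12,0],"delta_rot":[0,0,0],"claw":0.42},{"xyz":[0.22,0.12,0],"delta_rot":[0,0,0],"claw":0.42},{"xyz":[0.22,0.12,0],"delta_rot":[0,0,0],"claw":0.42}]'
python3 - <<'E'
from h import *
cv2.imwrite("pics/w3.png",robot.snapshot("wrist"))
E
```

```text
time: 2.95
tool_pos: [0.412, -0.2484, 0.0253]
ee_rot: [0.973, 0.232, 0.0, 0.0]
force: [-0.4, 0.0, -0.6]
width: 0.0494
```

View pics/w3.png

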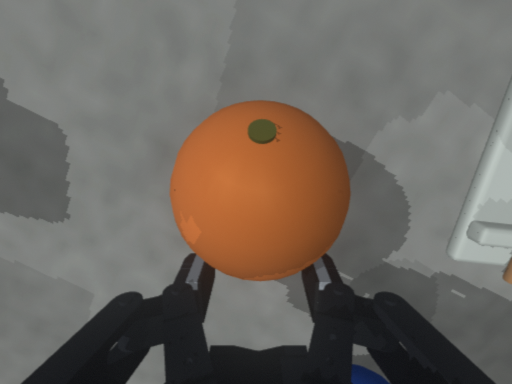

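```bash
for k in 1 ; do python3 -m crank '[{"xyz":[0.22,0.11,0],"delta_rot":[0,0,0],"claw":0.42},{"xyz":[0.22,0.11,0],"delta_rot":[0,0,0],"claw":0.42},{"xyz":[0.22,0.11,0],"delta_rot":[0,0,0],"claw":0.42},{"xyz":[0.22,0.11,0],"delta_rot":[0,0,0],"claw":0.42},{"xyz":[0.22,0.11,0],"delta_rot":[0,0,0],"claw":0.42}]';done
python3 - <<'E'
from h import *
cv2.imwrite("pics/w4.png",robot.snapshot("wrist"))
E
```

```text
time: 3.62
tool_pos: [0.4559, -0.2264, 0.0253]
ee_rot: [0.973, 0.232, 0.0, -0.0]
force: [-0.2, 0.7, 0.4]
width: 0.0492
```

View pics/w4.png

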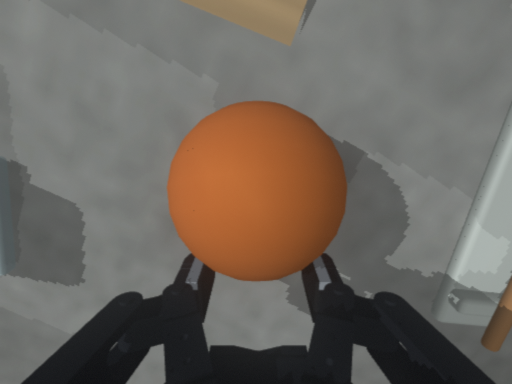

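```bash
python3 -m crank '[{"xyz":[0.22,0.11,0],"delta_rot":[0,0,0],"claw":0.42},{"xyz":[0.22,0.11,0],"delta_rot":[0,0,0],"claw":0.42},{"xyz":[0.22,0.11,0],"delta_rot":[0,0,0],"claw":0.42},{"xyz":[0.22,0.11,0],"delta_rot":[0,0,0],"claw":0.42},{"xyz":[0.22,0.11,0],"delta_rot":[0,0,0],"claw":0.42}]'
python3 - <<'E'
from h import *
cv2.imwrite("pics/w5.png",robot.snapshot("wrist"))
E
```

```text
time: 4.3
tool_pos: [0.4999, -0.2044, 0.0253]
ee_rot: [0.973, 0.232, -0.0, -0.0]
force: [0.1, 0.9, 1.0]
width: 0.0495
```

View pics/w5.png

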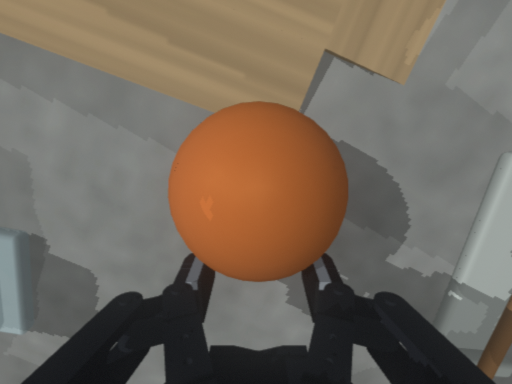

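```bash
python3 -m crank '[{"xyz":[0.22,0.11,0],"delta_rot":[0,0,0],"claw":0.42},{"xyz":[0.22,0.11,0],"delta_rot":[0,0,0],"claw":0.42},{"xyz":[0.22,0.11,0],"delta_rot":[0,0,0],"claw":0.42},{"xyz":[0.22,0.11,0.03],"delta_rot":[0,0,0],"claw":0.42},{"xyz":[0.22,0.11,0.03],"delta_rot":[0,0,0],"claw":0.42}]'
python3 - <<'E'
from h import *
cv2.imwrite("pics/w6.png",robot.snapshot("wrist"))
E
```

```text
time: 4.97
tool_pos: [0.5433, -0.183, 0.028]
ee_rot: [0.973, 0.232, -0.001, 0.0]
force: [-5.2, -1.8, 5.8]
width: 0.0497
```

View pics/w6.png

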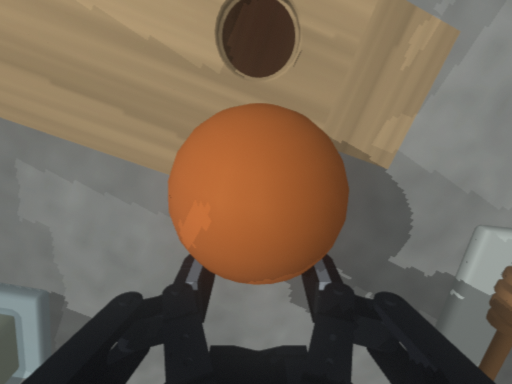

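```bash
python3 -m crank '[{"xyz":[0.22,0.11,0.03],"delta_rot":[0,0,0],"claw":0.42},{"xyz":[0.22,0.11,0.03],"delta_rot":[0,0,0],"claw":0.42},{"xyz":[0.22,0.11,0.03],"delta_rot":[0,0,0],"claw":0.42}]'
python3 - <<'E'
from h import *
cv2.imwrite("pics/w7.png",robot.snapshot("wrist"))
E
```

```text
time: 5.4
tool_pos: [0.5697, -0.17, 0.0318]
ee_rot: [0.973, 0.232, -0.001, 0.0]
force: [-4.2, -1.7, 5.5]
width: 0.0492
```

View pics/w7.png

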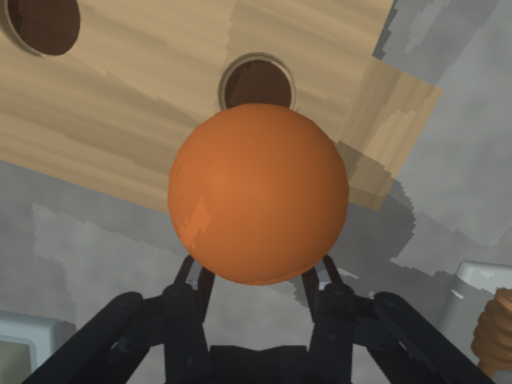

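```bash
python3 -m crank '[{"xyz":[0.11,0.055,0],"delta_rot":[0,0,0],"claw":0.42},{"xyz":[0.11,0.055,0],"delta_rot":[0,0,0],"claw":0.42},{"xyz":[0.11,0.055,0],"delta_rot":[0,0,0],"claw":0.42},{"xyz":[0.11,0.055,0],"delta_rot":[0,0,0],"claw":0.42},{"xyz":[0.11,0.055,0],"delta_rot":[0,0,0],"claw":0.42}]'
python3 - <<'E'
from h import *
cv2.imwrite("pics/w8.png",robot.snapshot("wrist"))
E
```

```text
time: 6.08
tool_pos: [0.592, -0.1584, 0.0312]
ee_rot: [0.973, 0.232, -0.0, -0.0]
force: [0.7, 0.1, 0.1]
width: 0.0493
```

View pics/w8.png

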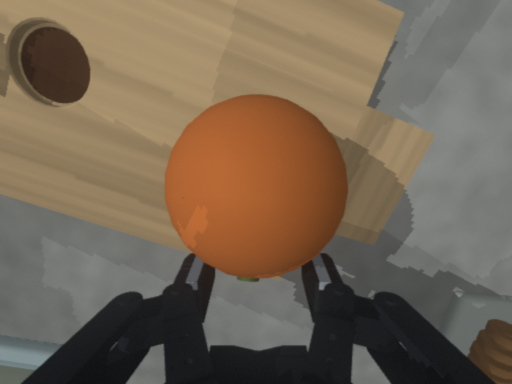

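```bash
python3 -m crank '[{"xyz":[0,0,0],"delta_rot":[0,0,0],"claw":0.42},{"xyz":[0,0,0],"delta_rot":[0,0,0],"claw":0.42},{"xyz":[0,0,0],"delta_rot":[0,0,0],"claw":0.42}]'
python3 - <<'E'
from h import *
cv2.imwrite("pics/w9.png",robot.snapshot("wrist"))
t=robot.snapshot("scene");cv2.imwrite("pics/s9.png",cv2.resize(t[130:280,130:330],None,fx=4,fy=4,interpolation=cv2.INTER_CUBIC))
E
```

```text
time: 6.5
tool_pos: [0.5915, -0.1586, 0.0312]
ee_rot: [0.973, 0.232, -0.0, -0.0]
force: [-0.8, 0.4, 1.0]
width: 0.0494
```

View pics/w9.png

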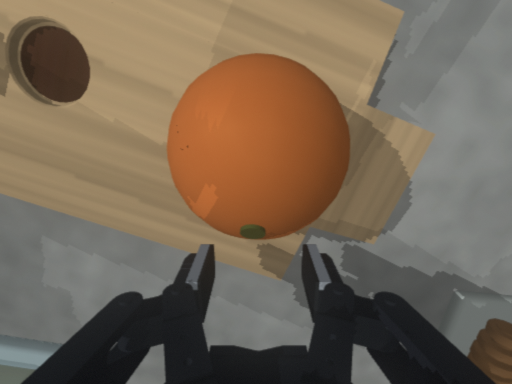

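View pics/s9.png

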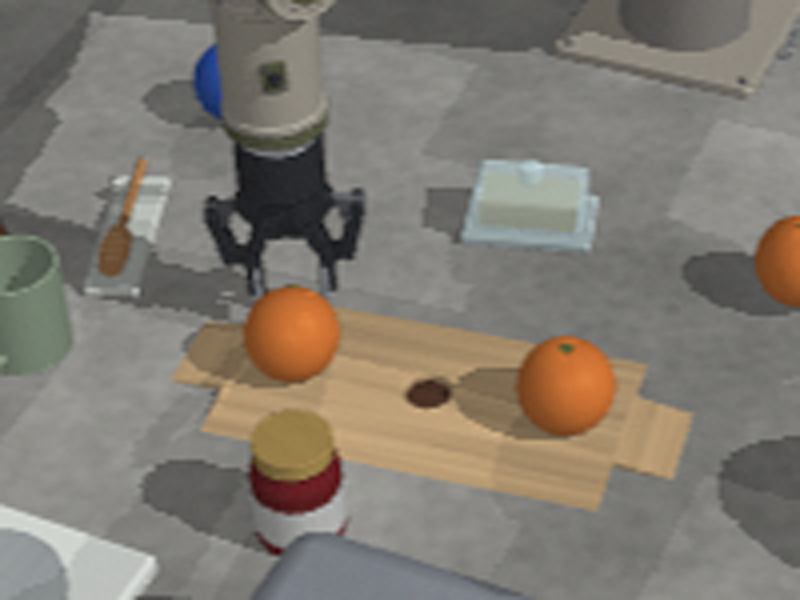

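```bash
python3 - <<'E'
from h import *
print(wray((258.5,146),.043,wT()))
E
python3 -m crank '[{"xyz":[-0.3,-0.15,0],"delta_rot":[0,0,0],"claw":0.42},{"xyz":[-0.5,-0.25,0],"delta_rot":[0,0,0],"claw":0.42},{"xyz":[-0.2,-0.1,0.8],"delta_rot":[0,0,0],"claw":0.42},{"xyz":[0,0,1],"delta_rot":[0,0,0],"claw":0.42},{"xyz":[0,0,1],"delta_rot":[0,0,0],"claw":0.42}]'
```

```text
[ 0.64914326 -0.13075087  0.043     ]
time: 7.22
tool_pos: [0.5505, -0.1789, 0.1442]
ee_rot: [0.973, 0.232, -0.0, -0.0]
force: [1.6, -0.2, 0.1]
width: 0.0497
```

```bash
python3 -m crank '[{"xyz":[0,0,1],"delta_rot":[0,0,0],"claw":0.42},{"xyz":[-0.3,0.75,0.4],"delta_rot":[0,0,1],"claw":0.42},{"xyz":[-0.3,0.75,0],"delta_rot":[0,0,1],"claw":0.42},{"xyz":[-0.3,0.75,0],"delta_rot":[0,0,1],"claw":0.42},{"xyz":[-0.3,0.75,0],"delta_rot":[0,0,1],"claw":0.42}]'
```

```text
time: 7.85
tool_pos: [0.5026, -0.0581, 0.1991]
ee_rot: [0.903, 0.431, -0.0, 0.0]
force: [0.4, -0.4, -0.3]
width: 0.0499
```

```bash
python3 -m crank '[{"xyz":[-0.3,0.75,0],"delta_rot":[0,0,1],"claw":0.42},{"xyz":[-0.3,0.75,0],"delta_rot":[0,0,1],"claw":0.42},{"xyz":[-0.3,0.75,0],"delta_rot":[0,0,1],"claw":0.42},{"xyz":[-0.3,0.75,0],"delta_rot":[0,0,1],"claw":0.42},{"xyz":[-0.3,0.75,0],"delta_rot":[0,0,1],"claw":0.42}]';  python3 - <<'E'
from h import *
t=robot.snapshot("top");cv2.imwrite("pics/t10.png",cv2.resize(t[120:295,150:380],None,fx=3.4,fy=3.4,interpolation=cv2.INTER_CUBIC))
s=robot.state();print(s["tool_pos"],s["qpos"],R.from_quat(s["ee_rot"]).as_matrix()[:,0])
E
```

```text
time: 8.48
tool_pos: [0.4427, 0.0918, 0.1991]
ee_rot: [0.76, 0.65, -0.0, 0.0]
force: [0.4, 0.7, -0.3]
width: 0.0497
[0.44152351 0.09463366 0.19902076] [ 0.0958605  -0.2657475   1.92532315  0.00203451  1.48275125  0.2460078 ] [0.14976222 0.98872043 0.00178662]
```

View pics/t10.png

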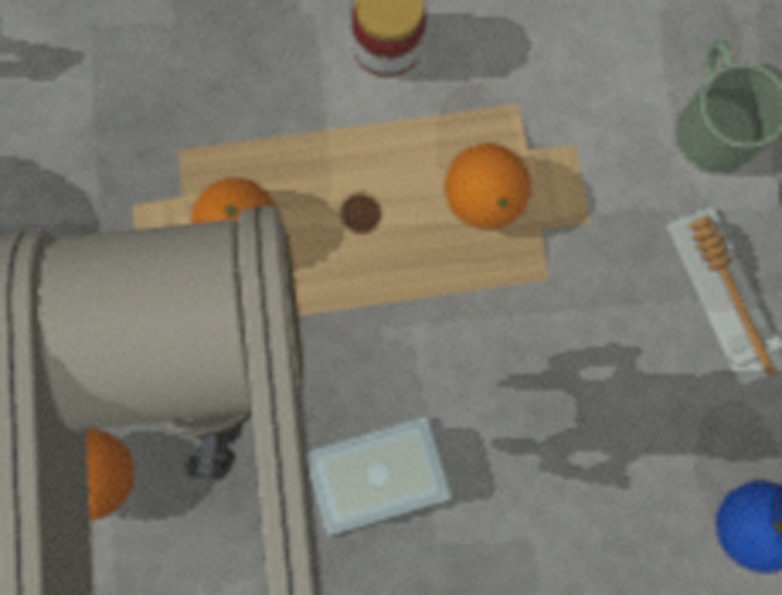

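```bash
python3 - <<'E'
from h import *
print(ray("top",(292.9,174.4),.043),ray("top",(292.9,174.4),.049))
E
python3 -m crank '[{"xyz":[-0.35,0.78,0],"delta_rot":[0,0,0.94],"claw":0.42},{"xyz":[-0.35,0.78,0],"delta_rot":[0,0,0.94],"claw":0.42},{"xyz":[-0.35,0.78,0],"delta_rot":[0,0,0.94],"claw":0.42},{"xyz":[-0.35,0.78,0],"delta_rot":[0,0,0.94],"claw":0.42},{"xyz":[-0.35,0.78,0],"delta_rot":[0,0,0.94],"claw":0.42}]'
```

```text
[ 0.64605637 -0.13130112  0.043     ] [ 0.64445041 -0.13059272  0.049     ]
time: 9.15
tool_pos: [0.373, 0.2477, 0.1991]
ee_rot: [0.579, 0.815, -0.0, 0.0]
force: [1.0, 0.0, 0.5]
width: 0.0498
```

```bash
python3 -m crank '[{"xyz":[-0.35,0.78,0],"delta_rot":[0,0,0.94],"claw":0.42},{"xyz":[-0.35,0.78,0],"delta_rot":[0,0,0.94],"claw":0.42},{"xyz":[0,0,0],"delta_rot":[0,0,0],"claw":0.42}]';  python3 - <<'E'
from h import *
T=wT();np.save("w11.npy",T)
cv2.imwrite("pics/w11.png",robot.snapshot("wrist"))
s=robot.state();print(s["tool_pos"],s["qpos"],R.from_quat(s["ee_rot"]).as_matrix()[:,0])
E
```

```text
time: 9.52
tool_pos: [0.3447, 0.3106, 0.199]
ee_rot: [0.496, 0.868, -0.0, -0.0]
force: [0.5, 0.1, 0.6]
width: 0.0494
[0.34525351 0.30970548 0.19901992] [ 6.20844954e-01 -2.29437929e-01  1.89503511e+00 -3.61537709e-04
  1.47641252e+00  9.09151359e-02] [-5.05502276e-01  8.62825180e-01 -3.96291800e-04]
```

View pics/w11.png

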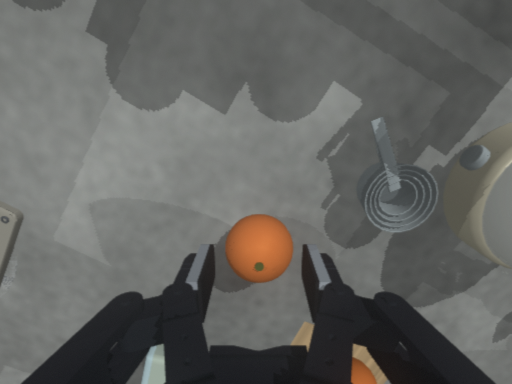

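Run:
```python
from h import *
T=np.load("w11.npy");p=wray((259.5,248),.041,T);print(p)
s=robot.state();print(R.from_quat(s["ee_rot"]).as_matrix().T@(p-s["tool_pos"]))
```

```text
[0.38871788 0.23812332 0.041     ]
[-0.08367161  0.00137769  0.15805257]
```

```bash
python3 -m crank '[{"xyz":[0,0,-1],"delta_rot":[0,0,0],"claw":0.42},{"xyz":[0,0,-1],"delta_rot":[0,0,0],"claw":0.42},{"xyz":[0,0,-1],"delta_rot":[0,0,0],"claw":0.42},{"xyz":[0,0,-0.8],"delta_rot":[0,0,0],"claw":0.42},{"xyz":[0,0,-0.5],"delta_rot":[0,0,0],"claw":0.42}]'; python3 -m crank '[{"xyz":[0.12,-0.21,-0.05],"delta_rot":[0,0,0],"claw":0.42},{"xyz":[0.12,-0.21,0],"delta_rot":[0,0,0],"claw":0.42},{"xyz":[0.12,-0.21,0],"delta_rot":[0,0,0],"claw":0.42}]';  python3 - <<'E'
from h import *
cv2.imwrite("pics/w12.png",robot.snapshot("wrist"))
E
```

```text
time: 10.2
tool_pos: [0.3453, 0.3077, 0.0253]
ee_rot: [0.499, 0.867, -0.001, -0.0]
force: [0.1, -0.4, 0.0]
width: 0.0497
time: 10.58
tool_pos: [0.3616, 0.2842, 0.0266]
ee_rot: [0.498, 0.867, 0.001, 0.001]
force: [0.3, 0.2, 0.4]
width: 0.0495
```

View pics/w12.png

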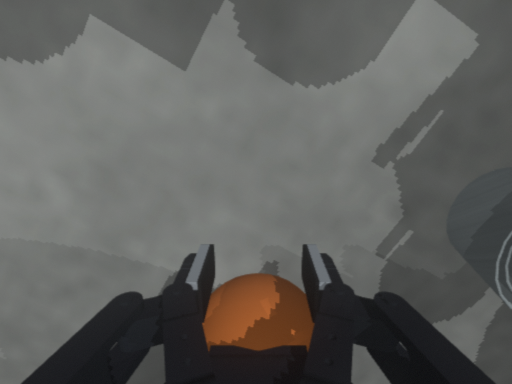

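```bash
python3 -m crank '[{"xyz":[0.125,-0.215,0],"delta_rot":[0,0,0],"claw":0.42},{"xyz":[0.125,-0.215,0],"delta_rot":[0,0,0],"claw":0.42},{"xyz":[0.125,-0.215,0],"delta_rot":[0,0,0],"claw":0.42},{"xyz":[0.125,-0.215,0],"delta_rot":[0,0,0],"claw":0.42},{"xyz":[0.125,-0.215,0],"delta_rot":[0,0,0],"claw":0.42}]';  python3 - <<'E'
from h import *
im=robot.snapshot("scene");print(balls("scene",im))
cv2.imwrite("pics/s13.png",cv2.resize(im[100:290,180:400],None,fx=3,fy=3))
cv2.imwrite("pics/w13.png",robot.snapshot("wrist"))
E
```

```text
time: 11.25
tool_pos: [0.3854, 0.241, 0.0252]
ee_rot: [0.498, 0.867, -0.0, -0.0]
force: [-0.5, 0.4, -0.6]
width: 0.0494
[((271.3, 226.1), 12.0, array([0.6172, 0.1067, 0.041 ])), ((202.5, 213.0), 11.5, array([ 0.6456, -0.133 ,  0.041 ])), ((318.6, 195.4), 11.2, array([0.4065, 0.203 , 0.041 ]))]
```

View pics/s13.png

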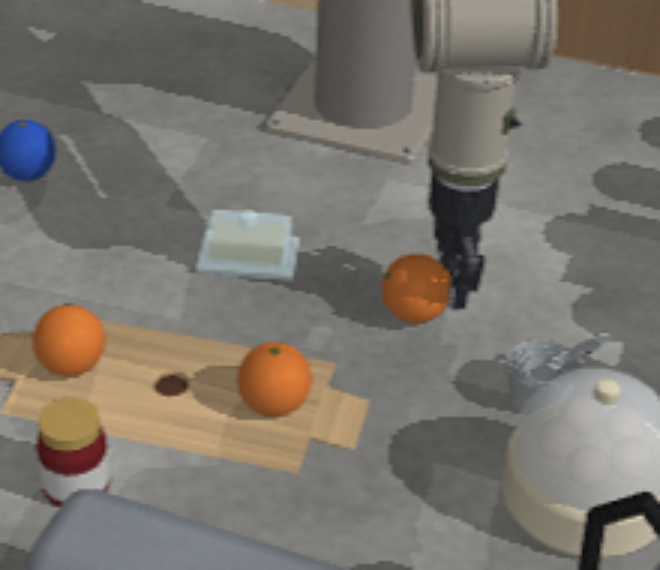

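View pics/w13.png

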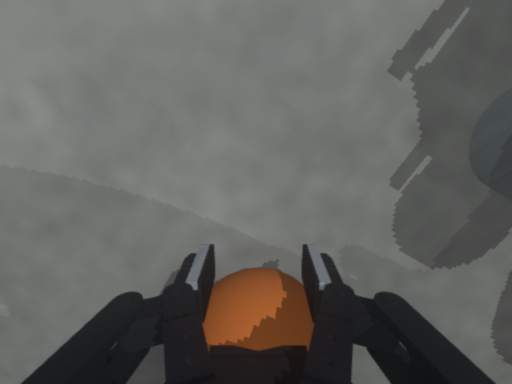

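Run:
```python
import numpy as np
B=np.array([.4074,.2035]);h=np.radians(-59.6);hf=np.radians(-29.2)
tcp=lambda B,h:B-.0435*np.array([np.cos(h),np.sin(h)])
mid=np.array([.630,-.0133]);t0=np.array([.3854,.241])
def step(B,h,ds,dh):
    a=h+dh/2; return B+ds*np.array([np.cos(a),np.sin(a)]),h+dh
seq=[(.0101,0)]*10+[(.00975,(hf-h)/12)]*12+[(.01,0)]*10
for k,(ds,dh) in enumerate(seq):
    B,h=step(B,h,ds,dh);t=tcp(B,h);d=(t-t0)/.04;t0=t
    r=mid-B;print(k,d.round(3),round(np.degrees(dh)/6,2),"ball",B.round(4),"tcp",t.round(4),"head",round(np.degrees(h),1),"dist",np.linalg.norm(r).round(3),"bear",np.degrees(np.arctan2(r[1],r[0])).round(1))
```

```text
0 [ 0.127 -0.217] 0.0 ball [0.4125 0.1948] tcp [0.3905 0.2323] head -59.6 dist 0.301 bear -43.7
1 [ 0.128 -0.218] 0.0 ball [0.4176 0.1861] tcp [0.3956 0.2236] head -59.6 dist 0.291 bear -43.2
2 [ 0.128 -0.218] 0.0 ball [0.4227 0.1774] tcp [0.4007 0.2149] head -59.6 dist 0.282 bear -42.6
3 [ 0.128 -0.218] 0.0 ball [0.4278 0.1687] tcp [0.4058 0.2062] head -59.6 dist 0.272 bear -42.0
4 [ 0.128 -0.218] 0.0 ball [0.433  0.1599] tcp [0.4109 0.1975] head -59.6 dist 0.262 bear -41.3
5 [ 0.128 -0.218] 0.0 ball [0.4381 0.1512] tcp [0.4161 0.1888] head -59.6 dist 0.253 bear -40.6
6 [ 0.128 -0.218] 0.0 ball [0.4432 0.1425] tcp [0.4212 0.18  ] head -59.6 dist 0.243 bear -39.8
7 [ 0.128 -0.218] 0.0 ball [0.4483 0.1338] tcp [0.4263 0.1713] head -59.6 dist 0.234 bear -39.0
8 [ 0.128 -0.218] 0.0 ball [0.4534 0.1251] tcp [0.4314 0.1626] head -59.6 dist 0.224 bear -38.1
9 [ 0.128 -0.218] 0.0 ball [0.4585 0.1164] tcp [0.4365 0.1539] head -59.6 dist 0.215 bear -37.1
10 [ 0.087 -0.233] 0.42 ball [0.4636 0.1081] tcp [0.44   0.1446] head -57.1 dist 0.206 bear -36.1
11 [ 0.097 -0.229] 0.42 ball [0.4691 0.1  
[... 1305 characters left out ...]
st 0.071 bear -28.6
25 [ 0.218 -0.122] 0.0 ball [0.576 0.016] tcp [0.5381 0.0372] head -29.2 dist 0.061 bear -28.5
26 [ 0.218 -0.122] 0.0 ball [0.5848 0.0111] tcp [0.5468 0.0323] head -29.2 dist 0.051 bear -28.3
27 [ 0.218 -0.122] 0.0 ball [0.5935 0.0062] tcp [0.5555 0.0274] head -29.2 dist 0.041 bear -28.1
28 [ 0.218 -0.122] 0.0 ball [0.6022 0.0013] tcp [0.5643 0.0225] head -29.2 dist 0.031 bear -27.8
29 [ 0.218 -0.122] 0.0 ball [ 0.611  -0.0036] tcp [0.573  0.0177] head -29.2 dist 0.021 bear -27.1
30 [ 0.218 -0.122] 0.0 ball [ 0.6197 -0.0084] tcp [0.5817 0.0128] head -29.2 dist 0.011 bear -25.3
31 [ 0.218 -0.122] 0.0 ball [ 0.6284 -0.0133] tcp [0.5905 0.0079] head -29.2 dist 0.002 bear 0.4
```

```bash
python3 -m crank '[{"xyz":[0.13,-0.22,0],"delta_rot":[0,0,0],"claw":0.42},{"xyz":[0.13,-0.22,0],"delta_rot":[0,0,0],"claw":0.42},{"xyz":[0.13,-0.22,0],"delta_rot":[0,0,0],"claw":0.42},{"xyz":[0.13,-0.22,0],"delta_rot":[0,0,0],"claw":0.42},{"xyz":[0.13,-0.22,0],"delta_rot":[0,0,0],"claw":0.42}]'; python3 -m crank '[{"xyz":[0.13,-0.22,0],"delta_rot":[0,0,0],"claw":0.42},{"xyz":[0.13,-0.22,0],"delta_rot":[0,0,0],"claw":0.42},{"xyz":[0.13,-0.22,0],"delta_rot":[0,0,0],"claw":0.42},{"xyz":[0.13,-0.22,0],"delta_rot":[0,0,0],"claw":0.42}]'
python3 - <<'E'
from h import *
im=robot.snapshot("scene");print(balls("scene",im))
s=robot.state();print(s["tool_pos"])
E
```

```text
time: 11.98
tool_pos: [0.4115, 0.197, 0.0253]
ee_rot: [0.498, 0.867, -0.0, -0.0]
force: [0.2, 0.1, -0.0]
width: 0.0498
time: 12.48
tool_pos: [0.4323, 0.1619, 0.0253]
ee_rot: [0.498, 0.867, -0.0, 0.0]
force: [0.2, -0.2, 0.3]
width: 0.0498
[((271.3, 226.1), 12.0, array([0.6172, 0.1067, 0.041 ])), ((202.5, 213.0), 11.5, array([ 0.6456, -0.133 ,  0.041 ])), ((293.0, 198.0), 11.3, array([0.4544, 0.1243, 0.041 ]))]
[0.43282137 0.16108101 0.02536463]
```

Exactly on plan (row 8). Continue with the arc.

```bash
python3 -m crank '[{"xyz":[0.11,-0.2,0],"delta_rot":[0,0,0],"claw":0.42},{"xyz":[0.09,-0.23,0],"delta_rot":[0,0,0.42],"claw":0.42},{"xyz":[0.1,-0.23,0],"delta_rot":[0,0,0.42],"claw":0.42},{"xyz":[0.11,-0.22,0],"delta_rot":[0,0,0.42],"claw":0.42},{"xyz":[0.12,-0.22,0],"delta_rot":[0,0,0.42],"claw":0.42}]';  python3 - <<'E'
from h import *
im=robot.snapshot("scene");print(balls("scene",im))
cv2.imwrite("pics/w14.png",robot.snapshot("wrist"))
s=robot.state();print(s["tool_pos"],s["qpos"][5])
E
```

```text
time: 13.15
tool_pos: [0.4532, 0.118, 0.0253]
ee_rot: [0.419, 0.908, -0.0, -0.0]
force: [-0.0, 0.4, -0.3]
width: 0.0496
[((271.3, 226.1), 12.0, array([0.6172, 0.1067, 0.041 ])), ((202.0, 213.0), 11.7, array([ 0.6463, -0.1346,  0.041 ])), ((279.5, 200.1), 11.3, array([0.4831, 0.0846, 0.041 ]))]
[0.45357561 0.11771959 0.02535654] -0.5602800298096565
```

View pics/w14.png

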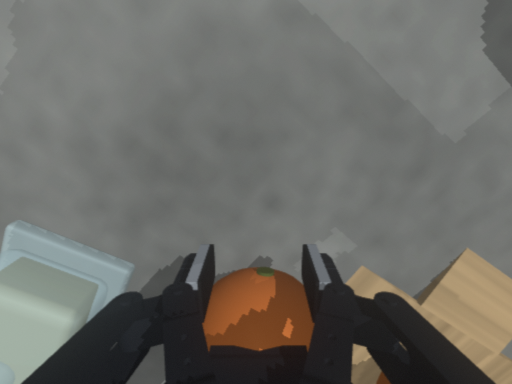

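```bash
python3 -m crank '[{"xyz":[0.13,-0.21,0],"delta_rot":[0,0,0.42],"claw":0.42},{"xyz":[0.14,-0.21,0],"delta_rot":[0,0,0.42],"claw":0.42},{"xyz":[0.15,-0.2,0],"delta_rot":[0,0,0.42],"claw":0.42},{"xyz":[0.15,-0.2,0],"delta_rot":[0,0,0.42],"claw":0.42},{"xyz":[0.16,-0.19,0],"delta_rot":[0,0,0.42],"claw":0.42}]';  python3 - <<'E'
from h import *
im=robot.snapshot("scene");print(balls("scene",im))
cv2.imwrite("pics/s15.png",cv2.resize(im[100:290,180:400],None,fx=3,fy=3))
s=robot.state();print(s["tool_pos"],s["qpos"][5])
E
```

```text
time: 13.88
tool_pos: [0.4822, 0.0781, 0.0252]
ee_rot: [0.317, 0.948, -0.0, -0.0]
force: [-0.0, -0.3, 0.2]
width: 0.0495
[((202.5, 213.0), 11.5, array([ 0.6456, -0.133 ,  0.041 ])), ((267.5, 215.5), 22.8, array([0.5737, 0.0758, 0.041 ]))]
[0.48305351 0.07734192 0.02540046] -0.8731870824492053
```

View pics/s15.png

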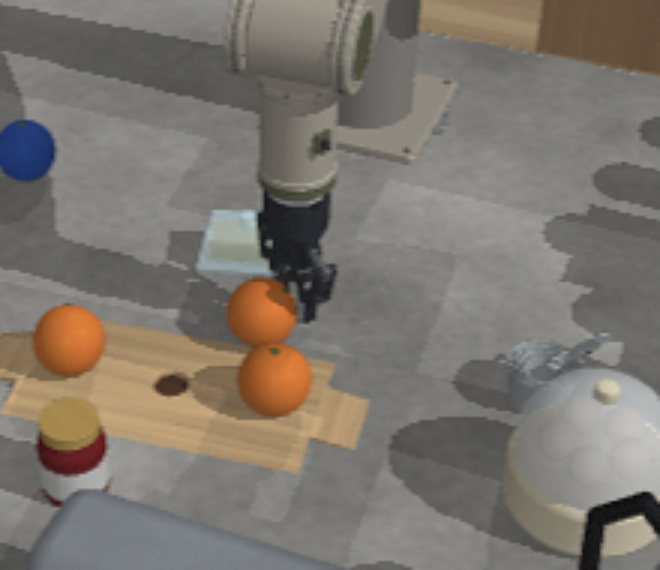

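```bash
python3 -m crank '[{"xyz":[0.17,-0.18,0],"delta_rot":[0,0,0.42],"claw":0.42},{"xyz":[0.18,-0.17,0],"delta_rot":[0,0,0.42],"claw":0.42},{"xyz":[0.18,-0.17,0.03],"delta_rot":[0,0,0.42],"claw":0.42},{"xyz":[0.22,-0.12,0.03],"delta_rot":[0,0,0],"claw":0.42}]';  python3 - <<'E'
from h import *
im=robot.snapshot("scene");
cv2.imwrite("pics/s16.png",cv2.resize(im[150:270,180:320],None,fx=5,fy=5,interpolation=cv2.INTER_CUBIC))
cv2.imwrite("pics/w16.png",robot.snapshot("wrist"))
s=robot.state();print(s["tool_pos"],s["qpos"][5]); B=s["tool_pos"]+.0435*np.array([np.cos(-.51),np.sin(-.51),0]);B[2]=.045
print(B,(proj("scene",B)-[180,150])*5)
E
```

```text
time: 14.42
tool_pos: [0.5116, 0.0527, 0.0275]
ee_rot: [0.255, 0.967, -0.0, -0.001]
force: [-5.2, 1.1, 4.7]
width: 0.0494
[0.51340415 0.05234153 0.02807193] -1.0527309654460677
[0.55136853 0.03110582 0.045     ] [388.99696027 286.43263387]
```

View pics/s16.png

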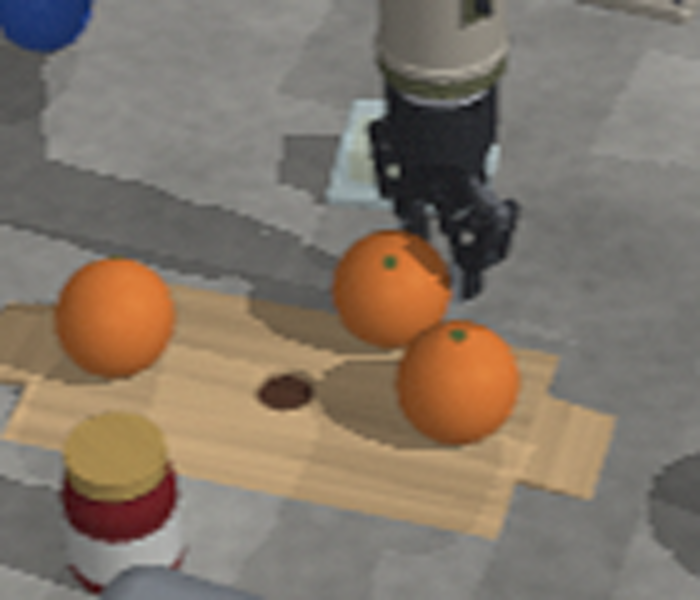

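View pics/w16.png

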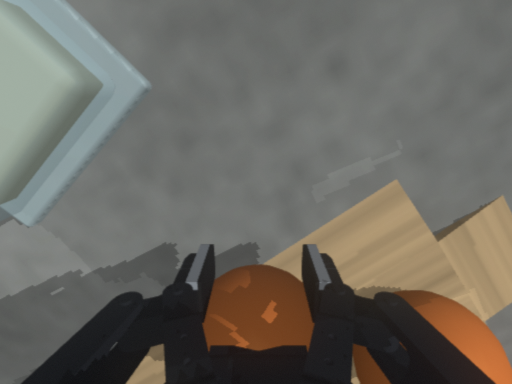

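```bash
python3 -m crank '[{"xyz":[0.22,-0.12,0.03],"delta_rot":[0,0,0],"claw":0.42},{"xyz":[0.22,-0.12,0.03],"delta_rot":[0,0,0],"claw":0.42},{"xyz":[0.22,-0.12,0.03],"delta_rot":[0,0,0],"claw":0.42},{"xyz":[0.22,-0.12,0],"delta_rot":[0,0,0],"claw":0.42},{"xyz":[0.22,-0.12,0],"delta_rot":[0,0,0],"claw":0.42}]';  python3 - <<'E'
from h import *
im=robot.snapshot("scene");
cv2.imwrite("pics/s17.png",cv2.resize(im[150:270,180:320],None,fx=5,fy=5,interpolation=cv2.INTER_CUBIC))
s=robot.state();print(s["tool_pos"],s["qpos"][5]); B=s["tool_pos"]+.0435*np.array([np.cos(-.51),np.sin(-.51),0]);B[2]=.049
print(B,(proj("scene",B)-[180,150])*5)
E
```

```text
time: 15.15
tool_pos: [0.557, 0.0284, 0.0313]
ee_rot: [0.254, 0.967, 0.0, 0.0]
force: [0.0, -0.5, 0.1]
width: 0.0498
[0.55819857 0.02775099 0.03164573] -1.098163659761453
[0.59616296 0.00651528 0.049     ] [329.57891847 313.14886583]
```

View pics/s17.png

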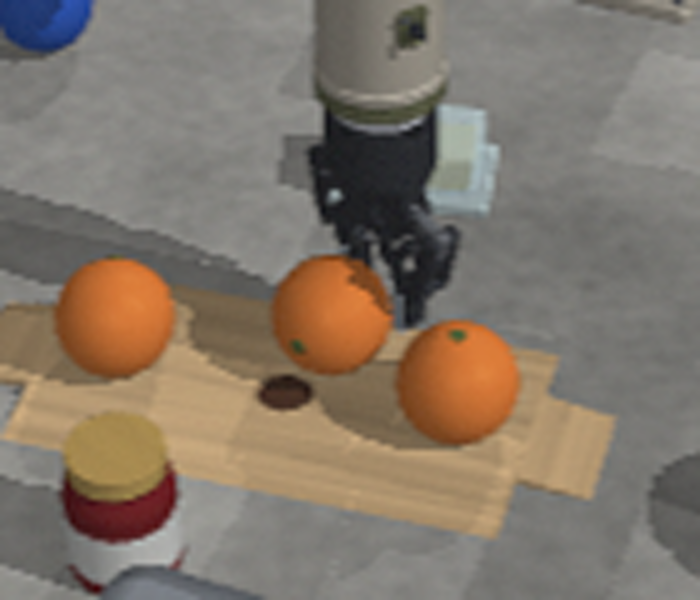

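```bash
python3 -m crank '[{"xyz":[0.11,-0.06,0],"delta_rot":[0,0,0],"claw":0.42},{"xyz":[0.11,-0.06,0],"delta_rot":[0,0,0],"claw":0.42},{"xyz":[0.11,-0.06,0],"delta_rot":[0,0,0],"claw":0.42},{"xyz":[0.11,-0.06,0],"delta_rot":[0,0,0],"claw":0.42}]';  python3 -m crank '[{"xyz":[0,0,0],"delta_rot":[0,0,0],"claw":0.42},{"xyz":[0,0,0],"delta_rot":[0,0,0],"claw":0.42},{"xyz":[0,0,0],"delta_rot":[0,0,0],"claw":0.42}]'
python3 - <<'E'
from h import *
im=robot.snapshot("scene");
cv2.imwrite("pics/s18.png",cv2.resize(im[150:270,180:320],None,fx=5,fy=5,interpolation=cv2.INTER_CUBIC))
cv2.imwrite("pics/w18.png",robot.snapshot("wrist"))
print((proj("scene",(.630,-.0133,.043))-[180,150])*5)
E
```

```text
time: 15.7
tool_pos: [0.5742, 0.0187, 0.0313]
ee_rot: [0.254, 0.967, -0.0, 0.0]
force: [-1.0, 0.5, -0.1]
width: 0.0495
time: 16.08
tool_pos: [0.5737, 0.019, 0.0312]
ee_rot: [0.254, 0.967, -0.0, -0.0]
force: [-0.3, -0.4, 0.6]
width: 0.0495
[282.19248117 343.49171388]
```

View pics/s18.png

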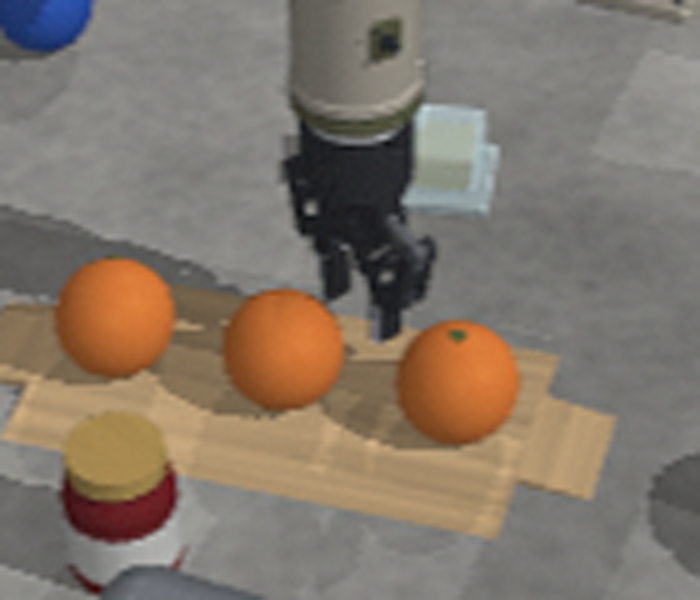

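View pics/w18.png

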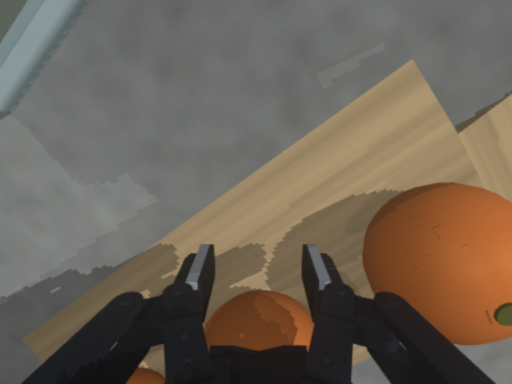

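```bash
python3 -m crank '[{"xyz":[-0.3,0.16,0],"delta_rot":[0,0,0],"claw":0.42},{"xyz":[-0.4,0.2,0],"delta_rot":[0,0,0],"claw":0.42},{"xyz":[-0.2,0.1,0.7],"delta_rot":[0,0,0],"claw":0.42},{"xyz":[0,0,1],"delta_rot":[0,0,0],"claw":0.42},{"xyz":[0,0,1],"delta_rot":[0,0,0],"claw":0.42}]'; python3 -m crank '[{"xyz":[-0.5,0.5,1],"delta_rot":[0,0,0],"claw":0.42},{"xyz":[-0.5,0.8,0],"delta_rot":[0,0,0],"claw":0.42},{"xyz":[-0.5,0.8,0],"delta_rot":[0,0,0],"claw":0.42},{"xyz":[-0.5,0.8,0],"delta_rot":[0,0,0],"claw":0.42},{"xyz":[0,0,0],"delta_rot":[0,0,0],"claw":0.42}]'; python3 -m crank '[{"xyz":[0,0,0],"delta_rot":[0,0,0],"claw":0.42},{"xyz":[0,0,0],"delta_rot":[0,0,0],"claw":0.42}]'
python3 - <<'E'
from h import *
im=robot.snapshot("scene");t=robot.snapshot("top")
for b in balls("scene",im,.043)+balls("top",t,.043):print(b)
cv2.imwrite("pics/t19.png",cv2.resize(t[120:295,150:380],None,fx=3.4,fy=3.4,interpolation=cv2.INTER_CUBIC))
cv2.imwrite("pics/s19.png",cv2.resize(im[150:270,180:320],None,fx=5,fy=5,interpolation=cv2.INTER_CUBIC))
E
```

```text
time: 16.8
tool_pos: [0.5366, 0.0378, 0.14]
ee_rot: [0.254, 0.967, -0.0, -0.001]
force: [0.3, 0.1, 0.3]
width: 0.0493
time: 17.42
tool_pos: [0.4559, 0.1552, 0.1791]
ee_rot: [0.252, 0.968, 0.0, -0.0]
force: [0.1, 0.1, -0.5]
width: 0.0496
time: 17.68
tool_pos: [0.4581, 0.1526, 0.1792]
ee_rot: [0.254, 0.967, -0.0, 0.0]
force: [-0.1, -0.6, -0.6]
width: 0.0495
((271.3, 226.1), 12.0, array([0.6193, 0.1076, 0.043 ]))
((236.0, 219.5), 11.9, array([ 0.6342, -0.013 ,  0.043 ]))
((202.3, 213.0), 11.6, array([ 0.6478, -0.1324,  0.043 ]))
```

View pics/t19.png

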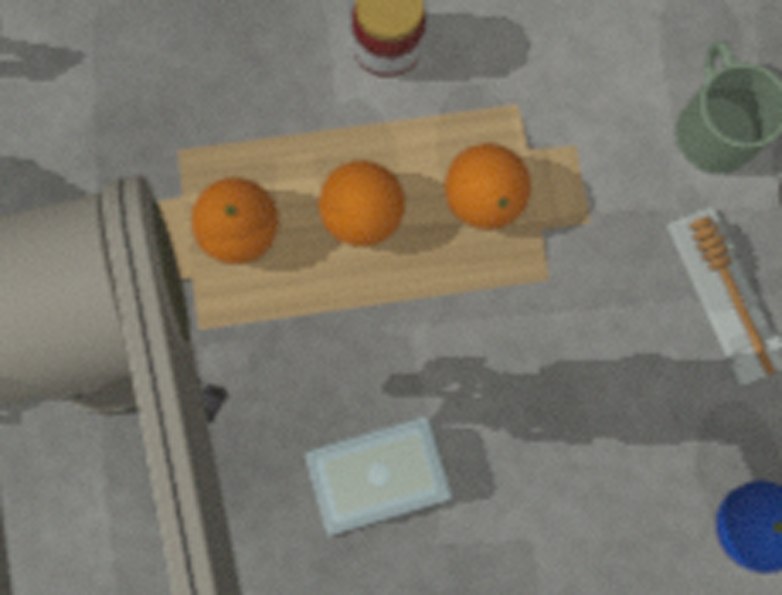

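View pics/s19.png

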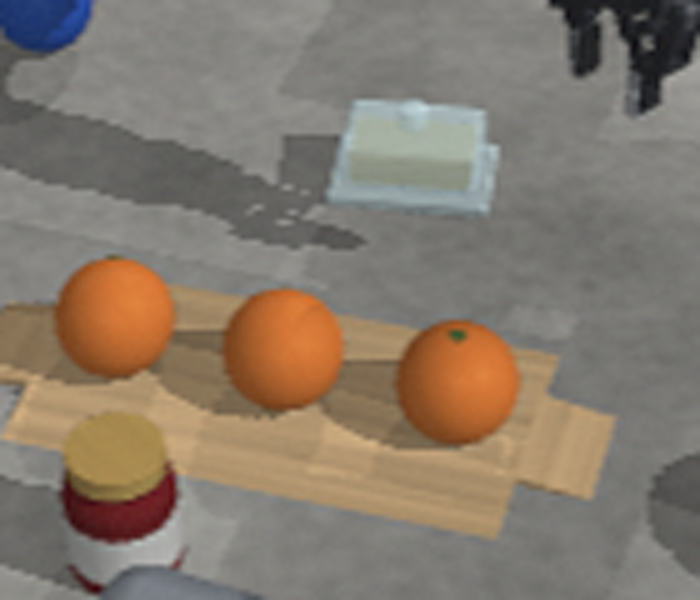

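```bash
python3 -c "
from cell import robot
print(robot.close_job())"
```

```text
the job is handed in; nothing more can be done
None
```

I pushed both loose oranges up the slope with the half-closed fingers, slowly and without lifting them. orange_b went into the right dimple and orange_a into the middle one. The job was handed in at about 18 s, inside the 58 s limit.

**Position:** In the last scene picture the three oranges lie in one line, about 120 and 122 mm apart, against the 120 mm dimple spacing. Their measured positions are within about 5 mm of my dimple estimates. All three, including orange_c, show the same few-millimetre offset, so I put that down to calibration.

**Seating:** I did not measure the oranges' heights. That they are sunk in rests on each one rolling ahead of the fingers into its dimple and staying there. orange_a's scene-camera position was the same before and after the arm backed off, and so was orange_b's over the later pictures.

**Other objects:** The butter dish, jar, mug, dipper and blue ball look unmoved in the last pictures. The cups, egg cooker and mill were outside those close-ups. The arm stayed well clear of them. It was touching nothing at the end, with the tool at z = 0.18 m.

**Failed check:** The automatic orange detection found nothing in the last top picture, so I judged that picture by eye. It shows all three oranges on their dimples.

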